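Lower the one bench dog that stands above the panel

TASK

One of the four bench dogs in the row along the panel's far edge has been left standing higher than the panel, where the hand plane would strike it. With the fingertips press that dog gently down until its top is clearly below the panel's upper face yet still stands well above the bench, about level with its three neighbours, so that it goes on stopping the panel; do not push it right down and do not pull any dog up. Leave the other dogs, the panel and everything else as they are, and move the hand clear.

Things in the scene. Friction and masses are not known exactly. Their poses are not given: they have to be found in the camera images.
- bench_top (a point): centre of the upper face of the bench-top workbench, a fixed light wooden slab 380 (x) x 600 (y) x 45 mm bolted to the table, with a vise 95 mm deep at its +y end; x runs away from the robot across the slab, z is up. The four dogs stand in one row along y, 85 mm to its +x side and 100 mm apart (-150, -50, 50 and 150 mm); the high one may be in any of these places
- hole_high: the hole of the dog that stands too high; origin at the centre of the hole, level with the upper face of the bench, z up, x pointing away from the panel
- dog_high_top (a point): centre of the flat round top of the dog that stands too high: a plain wooden rod 30 mm in diameter, upright in its hole, top 42 to 50 mm above the bench at the start (the only one higher than the panel)
- dog_high (a joint): how far the high dog has been pressed down, in m: 0 when its top is 50 mm above the bench, 0.05 when it is flush. It slides straight up and down, is held by friction (about 7 N to move it), stays where it is left and has no spring or stop before it is flush
- dog_a_top (a point): centre of the top of another dog of the same row and shape, already right: top 12 to 19 mm above the bench; leave alone
- dog_b_top (a point): as dog_a_top, another dog that is already right
- dog_c_top (a point): as dog_a_top, another dog that is already right
- hole_a: the hole of dog a; origin at its centre, level with the upper face of the bench
- hole_b: the hole of dog b, likewise
- hole_c: the hole of dog c, likewise
- panel_face (a point): centre of the upper face of the loose edge-glued wooden panel of five strips, 190 (x) x 360 (y) x 27 mm, 1.2 kg, that lies flat on the bench on the robot's side of the dogs; its far edge is 1 to 4 mm from the dogs, so fingers that overhang a dog towards the panel meet the panel's face 27 mm above the bench: press the half of the top that is away from the panel. Leave it where it is
- plane: block plane 160 x 50 mm, 50 mm high, standing on the panel near its robot-side edge; origin under its sole, x along it; leave alone
- spare_dog: spare dog, a wooden rod 30 mm in diameter and 105 mm long lying on the bench beyond the row; origin under its middle, x along it; leave alone
- tin_a: round tin 65 mm wide, 35 mm high, on the bench beyond the row; origin under its centre; leave alone
- pencil: flat carpenter's pencil 170 x 13 x 8 mm lying on the panel, along y, between the plane and the dogs; origin under its middle; leave alone
- square: try square, 115 mm stock and 150 mm blade, lying flat (18 mm high) on the table to the right (-y) of the bench; origin under the middle of the stock; leave alone
- tin_b: round tin like tin_a, on the bench at its left (+y) end, beside the panel; origin under its centre; leave alone
- tape: roll of masking tape 90 mm across, 25 mm high, lying flat on the bench at its right (-y) end, beside the panel; origin under its centre; leave alone
- glue: glue bottle 54 mm across, 150 mm tall, upright on the table on the right (-y); origin under its centre; leave alone

How it is judged:
On the way:
1. the fingers press the high dog and it goes down (contact force between the fingers and hole_high above 1 N and value of joint dog_high above 0.012 m), for 0.05 s.
At the end, for the whole second after the job is handed in: the high dog's top is 6 to 24.5 mm above the bench (at least 2.5 mm below the panel's face) and the dog is at rest; the other dogs are within 2 mm, the panel within 5 mm and all bystanders within 10 mm of where they were (value of joint dog_high between 0.0255 and 0.044 m and distance of each of dog_a_top, dog_b_top, dog_c_top from where it was at the start of the episode below 0.002 m and distance of panel_face from where it was at the start of the episode below 0.005 m and distance of each of plane, spare_dog, tin_a, pencil, square, tin_b, tape, glue from where it was at the start of the episode below 0.01 m and velocity of joint dog_high below 0.002 m/s); the robot touches nothing.
It fails at once if the high dog is pushed down until less than 4 mm of it stands above the bench, or is pulled up (value of joint dog_high above 0.046 m or value of joint dog_high below -0.002 m or velocity of joint dog_high below -0.03 m/s).
It fails at once if the high dog is pressed harder than 25 N (contact force between anything else and hole_high above 25 N).
It fails at once if another dog is pressed or pulled by more than 2 mm, or touched by the fingers with more than 2 N (distance of any of dog_a_top, dog_b_top, dog_c_top from where it was at the start of the episode above 0.002 m or contact force between the fingers and hole_a above 2 N or contact force between the fingers and hole_b above 2 N or contact force between the fingers and hole_c above 2 N).
It fails at once if the panel is shifted or lifted by more than 5 mm (distance of panel_face from where it was at the start of the episode above 0.005 m).
It fails at once if a bystander is shifted by more than 10 mm (distance of any of plane, spare_dog, tin_a, pencil, square, tin_b, tape, glue from where it was at the start of the episode above 0.01 m).
It also fails if it takes over 34 s, if anything falls off the work surface, if the arm or the gripper's body presses on something with over 40 N, if the wrist force passes 120 N, or if a joint passes its speed limit or range.

ROBOT

A 6-joint arm with a two-finger parallel gripper is mounted at the origin on the work surface. World frame = base frame: x ahead of the robot, y to its left, z up, the work surface at z = 0. Lengths are in m, angles in rad, forces in N, time in s.
With the tool pointing down it reaches from about 0.35 to 0.975 m from the base axis. Payload 4.9 kg.
Tool frame: the origin (TCP) lies midway between the tips of the shut fingers; the grasp point (between the pads) lies 19 mm behind it; x points along the fingers, z is the direction in which the jaws open and shut, and the axes are right-handed (so a half turn about x gives the same grasp; the last joint's range is limited). The gripper opens to 85 mm and grips with 20 to 120 N. Pads are 22 mm wide; open, the fingers measure 114 mm over their backs; the gripper's body (76 mm by 85 mm) begins 54 mm behind the grasp point. The pads swing forward as they close: fully open they stand 13 mm farther back than shut.
Start: joints at [1.044, 0.053, 1.613, -0, 1.476, -0.119], TCP at [0.248, 0.574, 0.231] pointing down, gripper open.
Joint ranges: [-3.01, 3.01], [-1.01, 2.22], [0.06, 2.58], [-1.02, 4.17], [0.09, 2.62], [-3.14, 3.14]. Speed limits (rad/s): [2.57, 2.57, 3.14, 3.14, 3.14, 3.14].

INTERFACE

Orientations are given as a unit quaternion [w, x, y, z].
In Python, from plant import state, cams, workorder, nets gives the robot as it stands.
- The arm moves only by the tool play_rows, never from a script. Its argument "motion" is a list of rows, each a list of 3 entries, a list of its own where there are three numbers: the closure, from -1 (fully open) to 1 (shut), then the shift along the world's x, y, z in m, then the turn about the world's z in rad. A call has 1 to 5 rows; each row is the pose to reach, as a shift and turn from the pose commanded when the call began; what a row does not reach only later rows make up. A row lasts 1/10 s, in which the tool goes at most 50 mm and 8.59 degrees, less where a joint would pass 70% of its speed; a pose out of reach is approached as far as the arm can. A call with a gripper value outside its range is refused whole. The fingers move at their own pace and stop on an object; the grip force is fixed at half the most. Time passes only in rows, so rows that repeat a pose let the fingers close. It gives the time, the measured TCP pose, the force and the opening at its end, in the units of the state.
- state(): the state, without advancing time (a new reading comes with each control period).
- cams.grab_frame(name): name is "side" or "top"; returns (picture, depth): 420x560x3 uint8, red, green, blue; 420x560 float32, m along the optical axis (not along the pixel's ray), 0 where there is no reading.
- cams.camera_info(name): a dict with "K" (3x3 intrinsics, pixels), "rvec" (rotation vector, rad) and "tvec" (3), from world to camera coordinates, as OpenCV has them. Camera axes: x right, y down, z forward; pixel columns grow to the right and rows downward; lengths in m; the calibration is good to about 2 mm. A picture is of the moment at which its call begins. camera_info takes no time and is no camera call.
- workorder.job_done(): hands the job in, once; it reports no verdict.
Trained networks look in the newest picture that a camera, given by its name, has taken for a name from the list of things; names that differ only in an ending like _2 or _b are one class to them, and where a whole thing is asked for, a point or a joint stands for the part that bears it (a point fixed in the world has none). Each returns a list of dicts, best first, with "score" (0 to 1); they miss things now and then, are a little off and sometimes report something else, mostly with a low value. They report only what shows in the picture. A call takes as long as a camera call.
- nets.recognise(camera, target): "at" ([x, y, z] in m, in world coordinates, good to about 4 mm: the middle of the surface that is visible of it).
- nets.landmark_of(camera, target): "at" ([x, y, z] in m, in world coordinates, good to about 4 mm: a listed point, or the origin of a listed thing).
The state is a dict: "time": time; "joint_pos": joint angles; "joint_vel": joint speeds; "joint_efforts": joint torques, N m; "tool_pos": TCP position; "tool_rot": TCP orientation; "contact_force": force on the tool from outside, world axes, zero at the start; "ft_torque": the same for the moment, N m; "gripper_width": opening from 0.0 (shut) to 1.0 (fully open).
Only numpy, scipy, OpenCV 4.12 (cv2) and the standard library are available. Lean on these libraries where they do the work, as an engineer would, in place of code of your own. Each camera call takes 0.05 s, during which the arm holds its last target.

## Working session

There is one attempt and no reset: what is moved stays moved. The work goes in short steps, Python scripts to look and compute and a tool call to move; the robot and the scene stay as the last step left them, time stands still between calls to the robot, and variables do not carry over. Pictures are saved under pics/ and viewed, and the job is handed in when it is done.

Besides the shell and the picture viewer there is one more tool, called by a JSON object that holds its "fn" and its "kwargs". play_rows: Moves the arm, as the interface text tells. Its arguments: {"type":"object","properties":{"motion":{"type":"array","items":{"type":"array"}}},"required":["motion"]}

```bash
mkdir -p pics
cat > h.py <<'E'
import numpy as np,cv2
from plant import state,cams,workorder,nets
def cloud(n):
    p,d=cams.grab_frame(n);i=cams.camera_info(n)
    K=np.array(i['K']);R=cv2.Rodrigues(np.array(i['rvec'],float))[0];t=np.array(i['tvec'],float).ravel()
    v,u=np.mgrid[:420,:560]
    c=np.stack([(u-K[0,2])/K[0,0]*d,(v-K[1,2])/K[1,1]*d,d],-1)
    w=(c-t)@R
    w[d==0]=np.nan
    return p,w
E
python3 - <<'E'
from h import *
s=state();print(s['time'],s['tool_pos'],s['tool_rot'],s['contact_force'],s['gripper_width'])
for n in('top','side'):
    p,w=cloud(n);cv2.imwrite(f'pics/{n}0.png',p[:,:,::-1]);np.save(f'{n}0.npy',w)
    for t in('dog_high_top','dog_a_top','panel_face','bench_top'):
        for r in nets.landmark_of(n,t)[:4]:print(n,t,np.round(r['at'],3),round(r['score'],2))
E
```

```text
0.0 [0.24755697 0.57320461 0.23006258] [ 0.5902464  -0.38873283  0.59152383  0.3880664 ] [-0.19510458  0.58811531 -0.12333786] 0.997783982539707
top dog_high_top [0.598 0.133 0.088] 0.69
top dog_a_top [0.611 0.036 0.062] 0.54
top panel_face [ 0.507 -0.021  0.073] 0.64
top panel_face [ 0.626 -0.066  0.064] 0.55
side dog_high_top [0.594 0.13  0.091] 0.59
side dog_a_top [0.615 0.035 0.059] 0.7
side panel_face [ 0.507 -0.024  0.071] 0.86
```

View pics/top0.png

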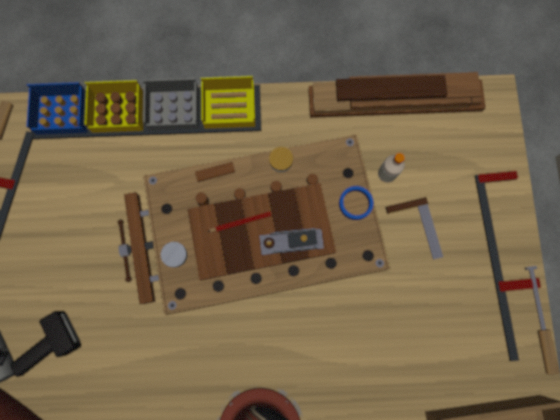

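View pics/side0.png

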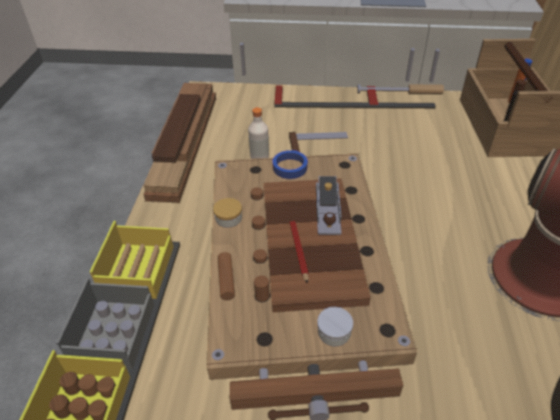

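Run:
```python
from h import *
for n in('top','side'):
    w=np.load(n+'0.npy')
    for lo,hi in((.08,.1),(.052,.067)):
        c=(w[...,2]>lo)&(w[...,2]<hi)&(w[...,0]>.56)&(w[...,0]<.7)
        k,l,st,ce=cv2.connectedComponentsWithStats(c.astype(np.uint8))
        for i in range(1,k):
            if st[i,4]>30:
                q=w[l==i];print(n,lo,st[i],np.round(np.median(q,0),4),np.round(np.percentile(q,2,axis=0),3),np.round(np.percentile(q,98,axis=0),3))
    b=w[...,2];h=b[(b>.03)&(b<.08)];print(np.histogram(h,50,(.03,.08))[0])
```

```text
top 0.08 [271 156  23  13 129] [ 0.6857 -0.0818  0.082 ] [ 0.668 -0.111  0.08 ] [ 0.699 -0.058  0.087]
top 0.08 [383 156  22  19 110] [ 0.6497 -0.3644  0.0942] [ 0.639 -0.402  0.081] [ 0.683 -0.353  0.1  ]
top 0.08 [196 192  11  12 104] [0.5944 0.1304 0.0916] [0.581 0.117 0.082] [0.608 0.144 0.096]
top 0.052 [381 163  17  16  42] [ 0.6487 -0.3592  0.0592] [ 0.639 -0.39   0.053] [ 0.676 -0.352  0.067]
top 0.052 [270 164  22   8  34] [ 0.6724 -0.0774  0.0575] [ 0.668 -0.107  0.052] [ 0.686 -0.054  0.065]
top 0.052 [197 173  22   9  52] [0.6562 0.1168 0.0629] [0.648 0.091 0.056] [0.663 0.143 0.067]
top 0.052 [307 173  11  11  96] [ 0.6431 -0.1639  0.0613] [ 0.63  -0.177  0.056] [ 0.657 -0.151  0.066]
top 0.052 [271 180  11  11  94] [ 0.6272 -0.0663  0.062 ] [ 0.614 -0.08   0.057] [ 0.642 -0.053  0.067]
top 0.052 [234 188  12  10  92] [0.6108 0.033  0.0587] [0.599 0.02  0.053] [0.624 0.045 0.064]
top 0.052 [348 189  23  18  53] [ 0.6011 -0.2981  0.06  ] [ 0.563 -0.313  0.052] [ 0.608 -0.261  0.067]
[ 333  321  334  339  359  354  385  416  609  740 1123 1629 2230 2828
 3246 3315 3084 245
[... 1146 characters left out ...]
.0592] [ 0.669 -0.082  0.052] [ 0.7   -0.048  0.067]
side 0.052 [251 216  15  12 136] [ 0.6273 -0.0595  0.0614] [ 0.614 -0.076  0.053] [ 0.642 -0.049  0.065]
side 0.052 [253 249  14  13 139] [0.6114 0.0371 0.058 ] [0.598 0.021 0.053] [0.625 0.049 0.061]
side 0.052 [219 271  16  28 111] [0.6594 0.1471 0.0626] [0.648 0.093 0.054] [0.678 0.153 0.067]
side 0.052 [254 291  15   9  68] [0.5928 0.1446 0.0601] [0.582 0.136 0.052] [0.609 0.149 0.067]
[ 570  555  612  528  580  541  512  567  680  990 1320 1853 2776 4239
 5781 5670 3757 2131  968  665  475  475  492  479  434  423  433  420
  444  404  418  438  464  400  428  415  436  439  651 1232 2251 3102
 2989 1954  980  470  356  442  639  781]
```

Run:
```python
from h import *
from scipy.spatial.transform import Rotation as Ro
q=state()['tool_rot'];R=Ro.from_quat([*q[1:],q[0]]).as_matrix();print(R.round(3))
a=np.arctan2(R[1,2],R[0,2]);row=np.arctan2(.2943,-.0487)
d=(row-a+np.pi/2)%np.pi-np.pi/2
print(a,row,d)
o=np.array([np.sin(row),-np.cos(row)]);print(o,np.array([.5945,.1315])+.008*o-state()['tool_pos'][:2])
```

```text
[[-0.    -0.918  0.397]
 [-0.     0.397  0.918]
 [-1.     0.    -0.   ]]
1.16299471740667 1.7347876611054234 0.5717929436987532
[0.98658353 0.16325728] [ 0.3545539  -0.44091313]
```

{"fn": "play_rows", "kwargs": {"motion": [[1,[0.03,-0.037,0],0.05],[1,[0.06,-0.074,0],0.1],[1,[0.09,-0.111,0],0.15],[1,[0.12,-0.148,0],0.2],[1,[0.15,-0.186,0],0.25]]}}

```text
time: 1.0
tool_pos: [0.3988, 0.3863, 0.2316]
tool_rot: [0.538, -0.46, 0.537, 0.46]
contact_force: [0.8, 0.9, -0.0]
gripper_width: 0.143
```

{"fn": "play_rows", "kwargs": {"motion": [[1,[0.03,-0.037,0],0.05],[1,[0.06,-0.074,0],0.1],[1,[0.09,-0.111,0],0.15],[1,[0.12,-0.148,0],0.2],[1,[0.15,-0.186,0],0.25]]}}

```text
time: 1.5
tool_pos: [0.5489, 0.2001, 0.2316]
tool_rot: [-0.476, 0.523, -0.476, -0.523]
contact_force: [1.3, 0.4, -0.4]
gripper_width: -0.0
```

{"fn": "play_rows", "kwargs": {"motion": [[1,[0.03,-0.037,0],0.04],[1,[0.055,-0.069,0],0.072],[1,[0.055,-0.069,-0.04],0.072],[1,[0.055,-0.069,-0.08],0.072],[1,[0.055,-0.069,-0.08],0.072]]}}

```text
time: 2.0
tool_pos: [0.5986, 0.1318, 0.1441]
tool_rot: [0.454, -0.536, 0.461, 0.542]
contact_force: [-0.4, -0.1, -1.8]
gripper_width: -0.0
```

Run:
```python
from h import *
s=state();print(s['time'],s['tool_pos'],s['tool_rot'],s['contact_force'],s['gripper_width'])
p,w=cloud('side');cv2.imwrite('pics/s1.png',cv2.resize(p[160:370,130:410,::-1],None,fx=2.8,fy=2.8))
```

```text
2.0 [0.59858029 0.13176362 0.14411164] [ 0.45426499 -0.53593706  0.46081152  0.54227993] [-0.39908453 -0.07188745 -1.83175154] -0.00019967081247432842
```

View pics/s1.png

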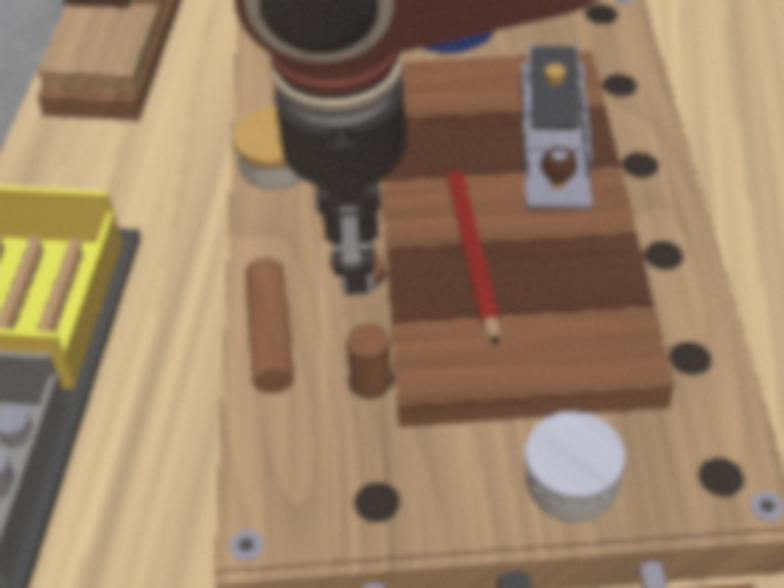

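The tip (crop pixel 355,285) hangs about 50 mm above the high dog (370,345) and is shifted away from the panel; the bystanders haven't moved. I'll let it settle and then lower.

{"fn": "play_rows", "kwargs": {"motion": [[1,[0,0,-0.01],0],[1,[0,0,-0.02],0],[1,[0,0,-0.03],0],[1,[0,0,-0.035],0],[1,[0,0,-0.035],0]]}}

```text
time: 2.55
tool_pos: [0.6023, 0.1328, 0.1154]
tool_rot: [0.457, -0.539, 0.458, 0.54]
contact_force: [0.2, 0.9, -0.3]
gripper_width: -0.006
```

Run:
```python
from h import *
s=state();print(s['time'],s['tool_pos'],s['contact_force'])
for n in('side','top'):
  p,w=cloud(n);np.save(n+'2.npy',w)
  c=p[240:320,210:310] if n=='side' else p[160:235,150:250]
  cv2.imwrite(f'pics/{n}2.png',cv2.resize(c[:,:,::-1],None,fx=6,fy=6))
```

```text
2.55 [0.60225113 0.13279757 0.1153626 ] [ 0.18608695  0.94953595 -0.31157998]
```

View pics/side2.png

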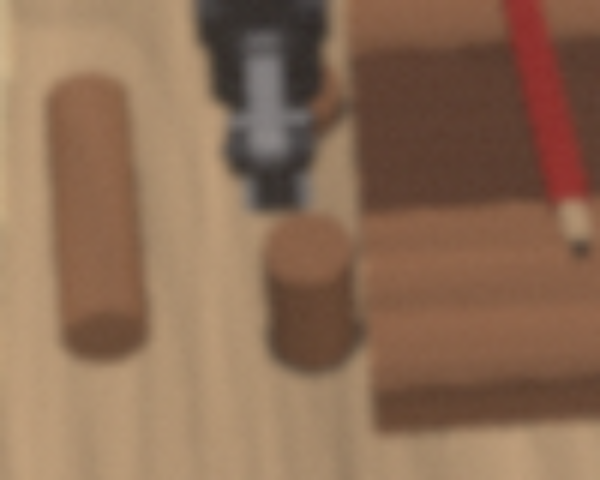

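The tip (275,200) sits just above the dog's top (312,250), about 9 mm to the side away from the panel. Its 21 mm width stays clear of the panel edge (355).

{"fn": "play_rows", "kwargs": {"motion": [[1,[0,0,-0.009],0],[1,[0,0,-0.017],0],[1,[0,0,-0.019],0],[1,[0,0,-0.02],0],[1,[0,0,-0.021],0]]}}

```text
time: 3.15
tool_pos: [0.6029, 0.1327, 0.0952]
tool_rot: [-0.457, 0.539, -0.457, -0.539]
contact_force: [0.3, -0.0, 0.3]
gripper_width: -0.0
```

{"fn": "play_rows", "kwargs": {"motion": [[1,[0,0,-0.001],0],[1,[0,0,-0.002],0],[1,[0,0,-0.003],0],[1,[0,0,-0.004],0],[1,[0,0,-0.005],0]]}}

```text
time: 3.65
tool_pos: [0.6031, 0.1328, 0.0916]
tool_rot: [-0.457, 0.539, -0.457, -0.539]
contact_force: [-1.9, -1.3, 7.1]
gripper_width: -0.003
```

{"fn": "play_rows", "kwargs": {"motion": [[1,[0,0,-0.001],0],[1,[0,0,-0.002],0],[1,[0,0,-0.003],0],[1,[0,0,-0.004],0],[1,[0,0,-0.005],0]]}}

```text
time: 4.15
tool_pos: [0.6031, 0.1328, 0.0868]
tool_rot: [-0.457, 0.539, -0.457, -0.539]
contact_force: [-3.5, -0.8, 6.5]
gripper_width: -0.001
```

{"fn": "play_rows", "kwargs": {"motion": [[1,[0,0,-0.001],0],[1,[0,0,-0.002],0],[1,[0,0,-0.003],0],[1,[0,0,-0.004],0],[1,[0,0,-0.005],0]]}}

```text
time: 4.65
tool_pos: [0.6031, 0.1328, 0.0818]
tool_rot: [-0.457, 0.539, -0.457, -0.539]
contact_force: [-4.4, -0.1, 7.2]
gripper_width: -0.002
```

Smooth sliding at about 7 N.

{"fn": "play_rows", "kwargs": {"motion": [[1,[0,0,-0.001],0],[1,[0,0,-0.002],0],[1,[0,0,-0.003],0],[1,[0,0,-0.004],0],[1,[0,0,-0.005],0]]}}

```text
time: 5.15
tool_pos: [0.6031, 0.1328, 0.0768]
tool_rot: [-0.457, 0.539, -0.457, -0.539]
contact_force: [-3.4, -1.2, 6.7]
gripper_width: -0.002
```

{"fn": "play_rows", "kwargs": {"motion": [[1,[0,0,-0.001],0],[1,[0,0,-0.002],0],[1,[0,0,-0.003],0],[1,[0,0,-0.004],0],[1,[0,0,-0.005],0]]}}

```text
time: 5.65
tool_pos: [0.6031, 0.1328, 0.0718]
tool_rot: [-0.457, 0.539, -0.457, -0.539]
contact_force: [-3.2, -0.1, 7.1]
gripper_width: 0.002
```

Run:
```python
from h import *
s=state();print(s['time'],s['tool_pos'],s['contact_force'])
p,w=cloud('side');c=p[240:320,210:310]
cv2.imwrite('pics/side3.png',cv2.resize(c[:,:,::-1],None,fx=6,fy=6))
```

```text
5.65 [0.60312901 0.13278473 0.07175248] [-3.17530745 -0.07100475  7.14250409]
```

View pics/side3.png

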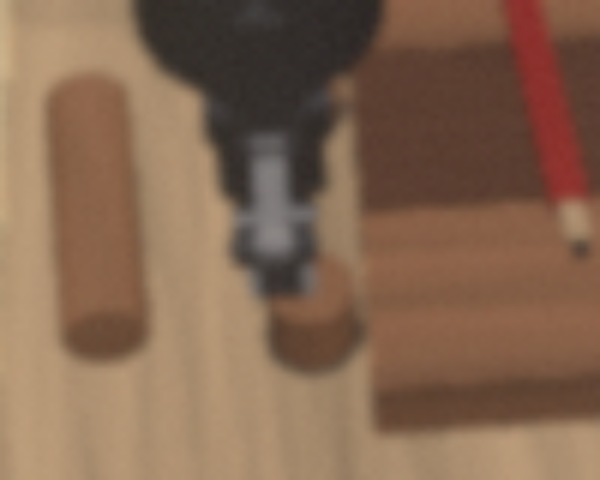

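The fingertips (285,285) rest on the outer half of the dog's top, and the dog now stands about level with the panel. The finger edge (320) is clear of the panel (365).

{"fn": "play_rows", "kwargs": {"motion": [[1,[0,0,-0.001],0],[1,[0,0,-0.002],0],[1,[0,0,-0.003],0],[1,[0,0,-0.004],0],[1,[0,0,-0.005],0]]}}

```text
time: 6.2
tool_pos: [0.6031, 0.1328, 0.0667]
tool_rot: [-0.457, 0.539, -0.457, -0.539]
contact_force: [-3.0, -0.3, 6.3]
gripper_width: 0.001
```

{"fn": "play_rows", "kwargs": {"motion": [[1,[0,0,-0.001],0],[1,[0,0,-0.002],0],[1,[0,0,-0.003],0],[1,[0,0,-0.004],0],[1,[0,0,-0.005],0]]}}

```text
time: 6.7
tool_pos: [0.6031, 0.1328, 0.0617]
tool_rot: [-0.457, 0.539, -0.457, -0.539]
contact_force: [-3.9, -1.4, 7.0]
gripper_width: 0.003
```

{"fn": "play_rows", "kwargs": {"motion": [[1,[0,0,-0.001],0],[1,[0,0,0.002],0],[1,[0,0,0.006],0],[1,[0,0,0.02],0],[1,[0,0,0.05],0]]}}

```text
time: 7.2
tool_pos: [0.6007, 0.1325, 0.1084]
tool_rot: [0.456, -0.538, 0.459, 0.541]
contact_force: [0.1, 0.2, 0.1]
gripper_width: 0.003
```

{"fn": "play_rows", "kwargs": {"motion": [[1,[0,0,0.04],0],[1,[0,0,0.08],0],[1,[0,0,0.12],0],[1,[0.0,0.045,0.12],0],[1,[0.0,0.09,0.12],0]]}}

```text
time: 7.7
tool_pos: [0.6044, 0.2231, 0.2347]
tool_rot: [-0.46, 0.54, -0.456, -0.537]
contact_force: [0.0, 0.4, -0.5]
gripper_width: 0.003
```

{"fn": "play_rows", "kwargs": {"motion": [[1,[-0.02,0.04,0],0],[1,[-0.04,0.08,0],0],[1,[-0.06,0.12,0],0],[1,[-0.08,0.16,0],0],[1,[-0.08,0.16,0],0]]}}

```text
time: 8.2
tool_pos: [0.5202, 0.387, 0.2315]
tool_rot: [0.456, -0.54, 0.455, 0.541]
contact_force: [-0.8, 0.4, -0.4]
gripper_width: 0.002
```

Run:
```python
from h import *
s=state();print(s['time'],s['tool_pos'],s['contact_force'])
for n in('side','top'):
    p,w=cloud(n);cv2.imwrite(f'pics/{n}4.png',p[:,:,::-1]);w0=np.load(n+'0.npy')
    for x,y in((.5945,.1315),(.611,.035),(.6272,-.063),(.643,-.162)):
        f=lambda w:np.round(np.median(w[...,2][(np.hypot(w[...,0]-x,w[...,1]-y)<.009)]),4)
        print(n,x,y,f(w0),f(w))
```

```text
8.2 [0.52019339 0.38702892 0.23145484] [-0.77774996  0.37293329 -0.37300792]
side 0.5945 0.1315 0.0916 nan
side 0.611 0.035 0.0587 nan
side 0.6272 -0.063 0.0626 nan
side 0.643 -0.162 0.0612 nan
top 0.5945 0.1315 0.0922 0.0602
top 0.611 0.035 0.0584 0.0584
top 0.6272 -0.063 0.0621 0.0634
top 0.643 -0.162 0.0624 0.0616
  return _methods._mean(a, axis=axis, dtype=dtype,
  ret = ret.dtype.type(ret / rcount)
```

View pics/side4.png

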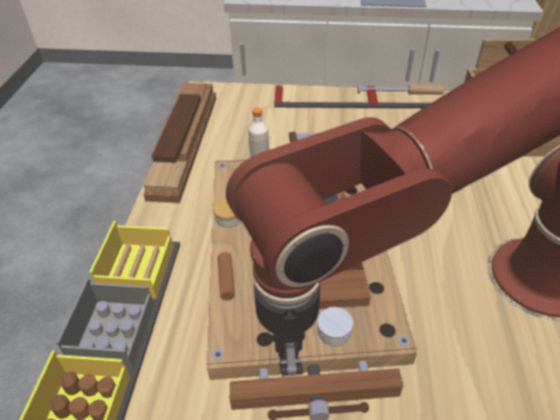

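The arm hides the dogs in the side view, and the hand hangs free near (290,355). I'll check the top view.

View pics/top4.png

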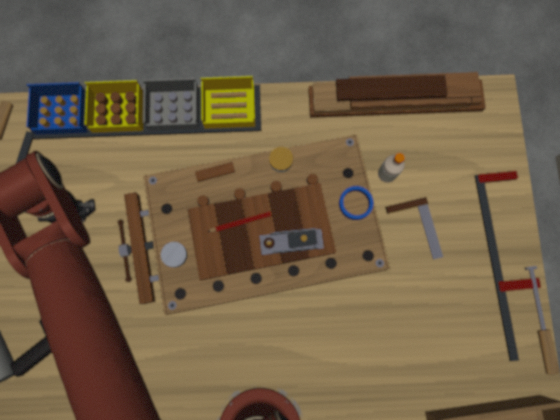

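The top view shows the pressed dog at (203,201) and everything else at the same pixels as before. The hand is clear beyond the vise, at (75,210).

```bash
python3 -c "
from h import *
print(workorder.job_done())"
```

```text
the job is handed in; nothing more can be done
None
```

I pressed the high dog, the one at the vise (+y) end of the row, down with the shut fingertips and handed the job in at about 8.3 s. I pressed on the half of its top away from the panel. It slid smoothly at about 7 N.

- **High dog:** its top went from about 47 mm to about 15 mm above the bench, by top-camera depth (z 0.092 → 0.060 m). That is about 12 mm below the panel's face and level with its neighbours.
- **Other dogs:** their measured tops changed by 1.3 mm at most, which is within the noise of the depth reading.
- **Panel and bystanders:** by eye they are at the same pixels in the top view as before; I did not measure them.
- **Hand:** it is clear beyond the vise, reading about 1 N or less, which is noise level.

One check gave nothing: the arm blocked the side camera's view of the dogs at the end, so the final heights come from the top camera alone. They agree with the fingertip height of about 0.061 m at the end of the press.

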